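# Slide a sample under the camera and rack it down by the coarse focus

### The job

The round container standing between the two legs of the camera stand's foot is next for inspection: slide it back along the bench, upright, until it rests against the end of the notch in the foot, centred under the camera from side to side. Then turn only the coarse focus knob (the larger of the two coaxial knobs) to bring the camera down until the underside of its lens ring is about 15 mm above the container's lid. Do not turn the fine focus knob on the same shaft, do not push on the camera itself or let it hit the container, and leave the two other containers where they are.

Things in the scene. Friction and masses are not known exactly. Their poses are not given: they have to be found in the camera images.
- camera_stand: Fixed inspection camera stand. Origin on the bench; x points from the open end of its foot back to the pillar, y to its left, z up. All offsets here are in this frame, in mm. Pillar radius 13 at x 78, y 0, top at z 222. Focus block: x 22 to 118, |y| < 26, z 122 to 178. The two dark gibs of the slide reach z 190.
- notch (a point): Middle of the straight end of the notch in the grey horseshoe foot: x 20, y 0, z 22 (top of the foot). The notch is 100 wide between legs at |y| 50 to 82 that reach to x -136, open at that end, corners chamfered 12. A container slid home touches the end; its axis is then at x -8 (large can), -5 (small can) or -20 (tin), the cans up to 2 nearer the end, and should be within 12 of y 0.
- coarse_left (a point): Centre of the left (+y) coarse focus knob, on the shaft axis: x 42, y 50, z 150; does not move. The shaft is parallel to the stand's y. Black rubber fluted wheel, radius 32 (33 over the flutes), so its top is at z 182; 24 wide (|y| 38 to 62).
- coarse_right (a point): Centre of the right (-y) coarse focus knob: x 42, y -50, z 150; same wheel, turns as one piece with the left one.
- coarse_knob (a joint): Coarse knob angle, rad, -0.3 to 5.4. Grows as the top of the wheel goes towards the stand's -x (the camera's side); each rad lowers the camera 12 mm. Friction 0.11 N m: it stays where left and some 2.5 to 4.5 N along the rim turns it. A fingertip pressed on top of the rim with 10 to 15 N and dragged along the stand's x rolls it with little slip; under about 7 N it slips.
- fine_knob (a joint): Fine knob angle, rad, same sense. Grey fluted wheels, radius 23, 18 wide (|y| 63 to 82), on the same shaft just outboard of the coarse ones. Turns at a light touch (0.015 N m), is not carried along by the coarse knob. Must stay as found.
- fine_mark (a point): Index mark on the outer face of the right fine knob, 17 from the shaft axis; goes round with the fine knob.
- lens (a point): Centre of the flat underside of the camera's lens ring (black, 52 across), at x -6, y 0; rises and sinks with the camera. Its height is 104 mm at coarse_knob 0.
- camera: Camera with lens ring and bracket on the rack slide, moves only vertically. Origin at the lens point; 92 tall above it, within 30 of its axis (26 at the ring) apart from the bracket behind.
- moisture_can_large: Aluminium moisture can with lid, 59 across (56 below the lid), 38 high, about 0.2 kg. Origin: centre of its underside. Any one of the three containers may be the one between the legs, 60 to 95 short of home; the other two stand apart on the bench.
- moisture_can_small: Aluminium moisture can with lid, 53 across (50 below the lid), 32 high, about 0.15 kg. Origin: centre of its underside.
- round_tin: Ochre round tin with pressed lid, 84 across (81 below the lid), 52 high, about 0.28 kg. Origin: centre of its underside.

How it is judged:
By the outcome, as a careful person would: the job done as asked, in the order asked, and still so for the second after the job is handed in, with the robot touching nothing.
It also fails if it takes over 64 s, if anything falls off the work surface, if the arm or the gripper's body presses on something with over 40 N, if the wrist force passes 120 N, or if a joint passes its speed limit or range.

### The arm

A 6-joint arm with a two-finger parallel gripper is mounted at the origin on the work surface; the furniture and walls round the work are solid. World frame = base frame: x ahead of the robot, y to its left, z up, the work surface at z = 0. Lengths are in m, angles in rad, forces in N, time in s.
With the tool pointing down it reaches from about 0.225 to 0.875 m from the base axis. Payload 3.4 kg.
Tool frame: the origin (TCP) lies on the centre line of the jaws, within the pads' length; the fingertips stand 22 mm ahead of it and the grasp point (between the pads) lies 3 mm ahead of it; z points along the fingers, y is the line along which they close (so a half turn about z gives the same grasp; the last joint's range is limited). The gripper opens to 85 mm and grips with 20 to 120 N. Pads are 22 mm wide; open, the fingers measure 114 mm over their backs; the gripper's body (76 mm by 85 mm) begins 54 mm behind the grasp point. The pads swing forward as they close: fully open they stand 13 mm farther back than shut.
Start: joints at [1.163, 0.276, 1.505, -0, 1.361, -0.121], TCP at [0.163, 0.552, 0.253] pointing down, gripper open.
Joint ranges: [-2.89, 2.89], [-0.75, 2.08], [0.22, 2.7], [-1.18, 4.32], [0.11, 2.71], [-2.7, 2.7]. Speed limits (rad/s): [2.57, 2.57, 3.14, 3.14, 3.14, 3.14].

### API

Orientations are given as a unit quaternion [w, x, y, z].
In Python, from rig import manip, imaging gives the robot as it stands (manip), with the cameras (imaging).
- The arm moves only by the shell command python3 steer.py 'ROWS' [OPENING] [FORCE]. ROWS is rows parted by semicolons, their numbers by spaces, 1 to 5 of them, each of 4 numbers: dx, dy, dz in m, then a turn about the tool's z in rad; each row shifts and turns the commanded pose from where the row before left it, along the tool's axes as they then stand; what a row does not reach is not made up. A row lasts 1/12 s, in which the tool goes at most 0.0417 m and 0.125 rad, less where a joint would pass 70% of its speed; a pose out of reach is approached as far as the arm can. OPENING is the finger opening in m, set as the command begins (- or left out keeps the last). The fingers move at their own pace and stop on an object; FORCE is the grip in N (left out, the last holds). Time passes only in rows, so rows that do not move let the fingers close. It prints the time, the measured TCP pose, the force, the opening and the grip force at its end.
- manip.get_state(): the state, without advancing time (a new reading comes with each control period).
- imaging.get_image(name): name is "scene" or "side" or "wrist"; returns a dict with "img" (400x640x3 uint8, red, green, blue), "camera_matrix" (3x3 intrinsics, pixels), "T" (4x4, takes a point from camera to world coordinates); the wrist camera has in their place "hand_eye" (4x4, takes a point from camera to tool coordinates, whose origin is the TCP and whose axes are the flange's). Camera axes: x right, y down, z forward; pixel columns grow to the right and rows downward; lengths in m; the calibration is good to about 2 mm. A picture is of the moment at which its call begins: read the wrist's pose just before it. There is no depth.
- manip.sign_off(): hands the job in; it is judged then, once.
The state is a dict: "clock": time; "qpos": joint angles; "qd": joint speeds; "effort": joint torques, N m; "position": TCP position; "ee_rot": TCP orientation; "contact_force": force on the tool from outside, world axes, zero at the start; "moment": the same for the moment, N m; "width": finger opening in m; "gripper_force": force on a finger pad.
Only numpy, scipy, OpenCV 4.12 (cv2) and the standard library are available. Lean on these libraries where they do the work, as an engineer would, in place of code of your own. Each camera call takes 0.05 s, during which the arm holds its last target. There are 200 camera calls.

## Working session

There is one attempt and no reset: what is moved stays moved. The work goes in short steps, Python scripts to look and compute and a shell command to move; the robot and the scene stay as the last step left them, time stands still between calls to the robot, and variables do not carry over. Pictures are saved under pics/ and viewed, at most 10 in all, crops included, and the job is handed in when it is done.

View pics/scene0.png

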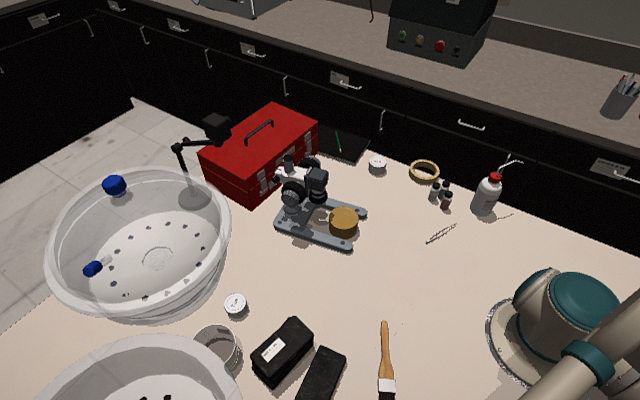

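View pics/side0.png

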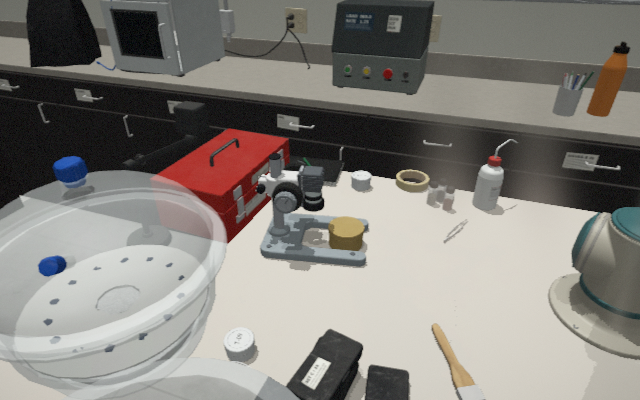

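The tin (scene ~343,222; side ~346,235) is between the legs. The small cans stand apart. Zooming in on both views for a fit.

```bash
python3 - <<'E'
import cv2
a=cv2.imread("pics/scene0.png")[145:260,262:382]; b=cv2.imread("pics/side0.png")[145:270,250:380]
cv2.imwrite("pics/sc.png",cv2.resize(a,None,fx=5,fy=5,interpolation=cv2.INTER_CUBIC))
cv2.imwrite("pics/sd.png",cv2.resize(b,None,fx=4.8,fy=4.8,interpolation=cv2.INTER_CUBIC)[:600])
E
```

```text
(no output)
```

View pics/sc.png

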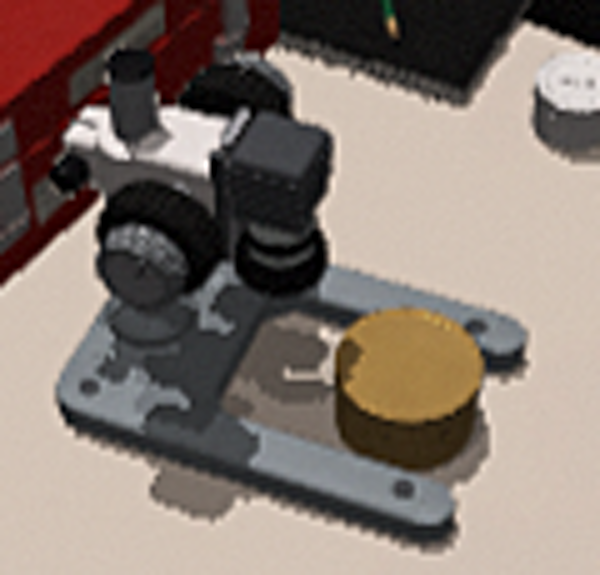

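View pics/sd.png

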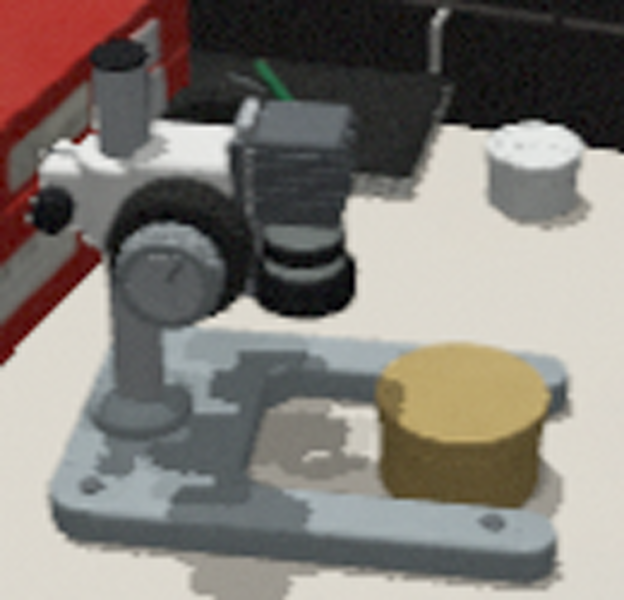

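```bash
cat > h.py <<'E'
import numpy as np
from scipy.optimize import least_squares
C={n:np.load(n+".npz") for n in("scene","side")}
def proj(n,P):
    T=C[n]["T"];K=C[n]["K"]; q=T[:3,:3].T@(np.asarray(P)-T[:3,3]); q=K@q; return q[:2]/q[2]
def cr(n,p):
    o,f=((262,145),5) if n=="scene" else ((250,145),4.8)
    return np.array(o)+(np.array(p)+.5)/f-.5
def S(v,p):
    c,s=np.cos(v[2]),np.sin(v[2]); x,y,z=np.array(p)/1000
    return np.array([v[0]+c*x-s*y,v[1]+s*x+c*y,z])
E
python3 - <<'E'
from h import *
obs=[((78,0,222),(131,62),(120,56)),((42,82,150),(143,275),(168,284)),((-136,66,22),(452,505),(553,530)),((-136,-66,22),(526,333),(567,370))]
def r(v):
    o=[]
    for P,a,b in obs:
        o+=[proj("scene",S(v,P))-cr("scene",a),proj("side",S(v,P))-cr("side",b)]
    o+=[proj("scene",S(v,(-6,0,v[3]*1000)))-cr("scene",(281,263)),proj("side",S(v,(-6,0,v[3]*1000)))-cr("side",(303,286))]
    o+=[proj("scene",[v[4],v[5],.052])-cr("scene",(411,363.5)),proj("side",[v[4],v[5],.052])-cr("side",(463,392.5))]
    return np.concatenate(o)
s=least_squares(r,[.4,0,0,.1,.3,0],loss="soft_l1"); v=s.x
print(v.round(4)); print(r(v).reshape(-1,4).round(2))
d=v[4:6]-v[:2]; c,sn=np.cos(v[2]),np.sin(v[2]); print("tin in stand",c*d[0]+sn*d[1],-sn*d[0]+c*d[1])
print("knobs",S(v,(42,50,150)),S(v,(42,-50,150)))
print(np.sqrt(np.diag(np.linalg.inv(s.jac.T@s.jac))).round(4))
E
```

```text
[ 0.6311 -0.0265  0.198   0.1018  0.5462 -0.0388]
[[-0.14 -1.05 -0.49 -1.22]
 [-1.66  0.57 -0.65  0.65]
 [ 0.88 -0.02  1.21 -0.19]
 [ 0.16  0.44  0.52 -0.33]
 [ 0.05 -0.79  0.05  0.46]
 [-0.32  0.01  0.25 -0.12]]
tin in stand -0.08563218825712438 0.004672632747857529
knobs [0.66244532 0.03074134 0.15      ] [ 0.68211237 -0.06730562  0.15      ]
[0.0011 0.0017 0.0134 0.0031 0.002  0.0027]
```

```bash
cat > to.py <<'E'
# print tool-axis delta to a stand-frame target (mm) for the TCP; usage: to.py x y z
import sys
from rig import manip, imaging
from scipy.spatial.transform import Rotation as R
from h import *
v=np.array([0.6311,-0.0265,0.198])
s=manip.get_state(); q=s["ee_rot"]; Rt=R.from_quat([*q[1:],q[0]]).as_matrix()
c,n=np.cos(v[2]),np.sin(v[2]); d=s["position"][:2]-v[:2]
print("stand xyz mm",((c*d[0]+n*d[1])*1e3).round(1),((-n*d[0]+c*d[1])*1e3).round(1),(s["position"][2]*1e3).round(1),
 "yaw of tool y",np.arctan2(Rt[1,1],Rt[0,1]).round(3),"F stand",(R.from_euler('z',-v[2]).apply(s["contact_force"])).round(1),"w",s["width"].round(4),"t",s["clock"])
if len(sys.argv)>3: print("tool delta mm",(Rt.T@(S(v,[float(a) for a in sys.argv[1:4]])-s["position"])*1e3).round(1))
E
A='-.0236 -.0287 0 0;-.0236 -.0287 0 0;-.0236 -.0287 0 0;-.0236 -.0287 0 0'
python3 steer.py '-.0236 -.0287 0 0;-.0236 -.0287 0 0;-.0236 -.0287 0 0;-.0236 -.0287 0 0;-.0236 -.0287 0 0'
python3 steer.py '-.0236 -.0287 0 0;-.0236 -.0287 0 0;-.0236 -.0287 0 0;-.0236 -.0287 0 0;-.0236 -.0287 0 0'
python3 steer.py '-.0236 -.0287 0 0;-.0236 -.0287 0 0;-.0236 -.0287 0 0;-.0236 -.0287 0 0;-.0236 -.0287 0 0'
python3 steer.py '-.0236 -.0287 0 0;-.0236 -.0287 0 0;-.0236 -.0287 0 0;0 0 0 .12;0 0 0 .12'
python3 steer.py '0 0 0 .12;0 0 0 .12;0 0 0 .12;0 0 0 .12;0 0 0 .12'
python3 steer.py '0 0 0 .12;0 0 0 .12;0 0 0 0'
python3 to.py -210 4.7 120
```

```text
clock: 0.52
position: [0.2353, 0.3787, 0.2528]
ee_rot: [-0.0, 0.142, 0.99, -0.0]
contact_force: [1.7, -1.0, 0.5]
width: 0.0857
gripper_force: 0.0
clock: 0.93
position: [0.3077, 0.2078, 0.2532]
ee_rot: [0.0, 0.143, 0.99, 0.0]
contact_force: [0.7, -0.0, 0.3]
width: 0.0852
gripper_force: 0.0
clock: 1.35
position: [0.3804, 0.0367, 0.2532]
ee_rot: [0.0, 0.143, 0.99, 0.0]
contact_force: [1.4, 1.2, -0.0]
width: 0.0856
gripper_force: 0.0
clock: 1.77
position: [0.4246, -0.0663, 0.2527]
ee_rot: [-0.001, 0.265, 0.964, -0.0]
contact_force: [-0.0, 0.3, -0.6]
width: 0.0857
gripper_force: 0.0
clock: 2.18
position: [0.4237, -0.0641, 0.2529]
ee_rot: [-0.0, 0.537, 0.844, -0.0]
contact_force: [0.3, -0.2, 1.0]
width: 0.0858
gripper_force: 0.0
clock: 2.43
position: [0.4237, -0.0641, 0.2529]
ee_rot: [-0.0, 0.632, 0.775, -0.0]
contact_force: [0.6, 0.2, -0.3]
width: 0.0852
gripper_force: 0.0Traceback (most recent call last):
  File "to.py", line 10, in <module>
    "yaw of tool y",np.arctan2(Rt[1,1],Rt[0,1]).round(3),"F stand",(R.from_euler('z',-v[2]).apply(s["contact_force"])).round(1),"w",s["width"].round(4),"t",s["clock"])
                                                                                                                                    ^^^^^^^^^^^^^^^^
AttributeError: 'float' object has no attribute 'round'
```

```bash
sed -i 's/s\["width"\].round(4)/round(s["width"],4)/' to.py; python3 to.py -210 4.7 120; python3 - <<'E'
from rig import manip, imaging
import cv2,numpy as np
s=manip.get_state();d=imaging.get_image("wrist"); cv2.imwrite("pics/w0.png",d["img"][:,:,::-1]); print(d["hand_eye"].round(4))
np.savez("w0.npz",K=d["camera_matrix"],H=d["hand_eye"],p=s["position"],q=s["ee_rot"])
E
```

```text
stand xyz mm -210.8 4.0 252.9 yaw of tool y 0.202 F stand [ 0.6  0.1 -0.3] w 0.0852 t 2.4333
tool delta mm [  0.6   0.9 132.9]
[[ 0.000e+00 -9.593e-01 -2.825e-01  7.180e-02]
 [ 1.000e+00 -0.000e+00  3.000e-04 -2.000e-04]
 [-3.000e-04 -2.825e-01  9.593e-01 -1.204e-01]
 [ 0.000e+00  0.000e+00  0.000e+00  1.000e+00]]
```

View pics/w0.png

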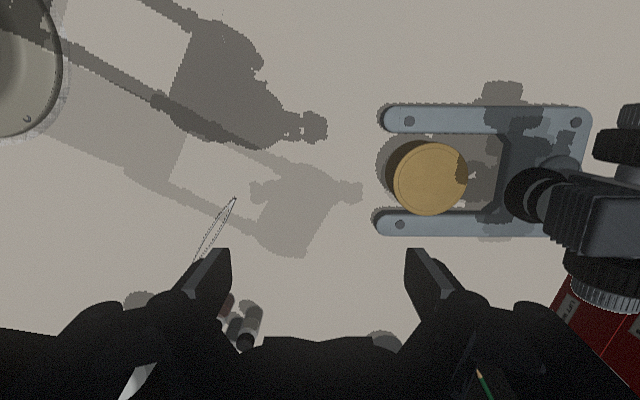

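```bash
python3 - <<'E'
from h import *
from scipy.spatial.transform import Rotation as R
w=np.load("w0.npz"); q=w["q"]; Tt=np.eye(4); Tt[:3,:3]=R.from_quat([*q[1:],q[0]]).as_matrix(); Tt[:3,3]=w["p"]
C["w"]={"T":Tt@w["H"],"K":w["K"]}
obs=[((78,0,222),(131,62),(120,56)),((42,82,150),(143,275),(168,284)),((-136,66,22),(452,505),(553,530)),((-136,-66,22),(526,333),(567,370))]
def r(v):
    o=[]
    for P,a,b in obs:
        o+=[proj("scene",S(v,P))-cr("scene",a),proj("side",S(v,P))-cr("side",b)]
    o+=[proj("scene",S(v,(-6,0,v[3]*1000)))-cr("scene",(281,263)),proj("side",S(v,(-6,0,v[3]*1000)))-cr("side",(303,286))]
    o+=[proj("scene",[v[4],v[5],.052])-cr("scene",(411,363.5)),proj("side",[v[4],v[5],.052])-cr("side",(463,392.5))]
    o+=[proj("w",[v[4],v[5],.052])-(430.5,178.5), proj("w",S(v,(-136,66,22)))-(381,118),proj("w",S(v,(-136,-66,22)))-(375,222)]
    o+=[[proj("w",S(v,(20,0,22)))[0]-503, proj("w",S(v,(-60,82,22)))[1]-106.5,proj("w",S(v,(-60,-82,22)))[1]-236.5,proj("w",S(v,(60,82,22)))[1]-107.5,0,0]]
    return np.concatenate(o)
s=least_squares(r,[.4,0,0,.1,.3,0],loss="soft_l1"); v=s.x
print(v.round(4)); print(r(v).reshape(-1,4).round(2))
d=v[4:6]-v[:2]; c,sn=np.cos(v[2]),np.sin(v[2]); print("tin in stand",c*d[0]+sn*d[1],-sn*d[0]+c*d[1])
E
```

```text
[ 0.6297 -0.026   0.1853  0.1027  0.5468 -0.0387]
[[ 0.32 -0.98  0.09 -1.22]
 [-1.63  0.65 -0.59  0.72]
 [ 0.73  0.72  1.34  0.54]
 [ 0.58  1.24  1.31  0.31]
 [ 0.34 -0.66  0.52  0.39]
 [-0.51 -0.04  0.01 -0.13]
 [-0.18 -0.01  1.51  0.55]
 [-0.65  3.32  3.04 -1.33]
 [ 1.27 -0.48  0.    0.  ]]
tin in stand -0.0838787451853306 0.0028644026191278447
```

```bash
sed -i 's/^v=.*/v=np.array([0.630,-0.026,0.189])/' to.py; python3 - <<'E'
from h import *
w=np.load("w0.npz"); H=w["H"]; K=w["K"]
for p in((235,198),(195,262),(235,300),(245,345)):
    d=H[:3,:3]@np.linalg.inv(K)@[*p,1]; t=(w["p"][2]-.003-H[2,3])/d[2]; print(p,((H[:3,3]+t*d)*1e3).round())
E
python3 to.py -205 2 38
```

```text
(235, 198) [ -37. -108.  250.]
(195, 262) [-131. -172.  250.]
(235, 300) [-193. -121.  250.]
(245, 345) [-273. -112.  250.]
stand xyz mm -209.8 1.4 253.0 yaw of tool y 0.206 F stand [ 0.1 -0.6 -0.2] w 0.0854 t 2.4833
tool delta mm [  0.5   4.9 215. ]
```

```bash
python3 steer.py '0 .001 .04 .015;0 .001 .04 0;0 .001 .04 0;0 .001 .04 0;0 .001 .03 0' >/dev/null;python3 steer.py '0 0 .015 0;0 0 .009 0;0 0 0 0'; python3 to.py -160 2 38;  python3 - <<'E'
from rig import manip, imaging
import cv2,numpy as np
a=imaging.get_image("wrist")["img"]; b=imaging.get_image("side")["img"][130:290,240:480]
a=cv2.resize(a,(560,350));b=cv2.resize(b,None,fx=1.56,fy=1.56)
o=np.zeros((600,560,3),np.uint8);o[:350]=a;o[350:350+b.shape[0],:b.shape[1]]=b[:,:560]; cv2.imwrite("pics/d.png",o[:,:,::-1])
E
```

```text
clock: 3.15
position: [0.4272, -0.0627, 0.0372]
ee_rot: [-0.002, 0.636, 0.772, -0.001]
contact_force: [-0.5, 0.1, -0.3]
width: 0.0855
gripper_force: 0.0
stand xyz mm -206.1 2.1 37.2 yaw of tool y 0.192 F stand [-0.5  0.2 -0.3] w 0.0855 t 3.15
tool delta mm [-0.2 46.1 -1. ]
```

View pics/d.png

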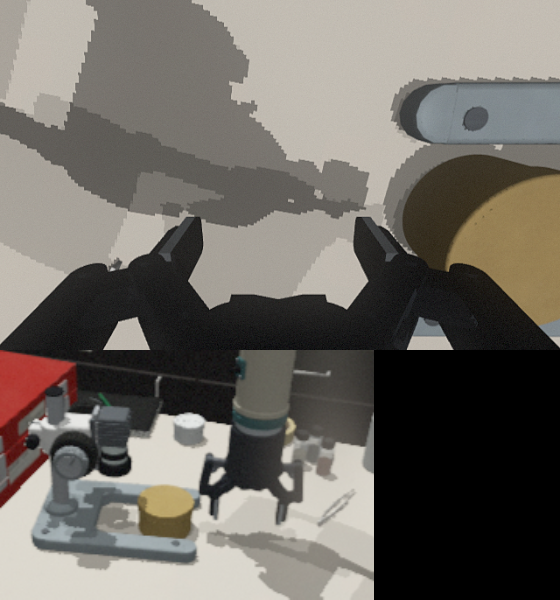

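```bash
python3 steer.py '0 .005 0 0;0 .004 0 0;0 .004 0 0;0 .004 0 0;0 .004 0 0' >/dev/null;python3 to.py; python3 steer.py '0 .004 0 0;0 .004 0 0;0 .004 0 0;0 .004 0 0;0 .004 0 0'>/dev/null;python3 to.py; python3 steer.py '0 .004 0 0;0 .004 0 0;0 .004 0 0;0 .004 0 0;0 .004 0 0'>/dev/null;python3 to.py;python3 steer.py '0 .003 0 0;0 .003 0 0;0 .002 0 0;0 .001 0 0;0 0 0 0'>/dev/null;python3 to.py
python3 - <<'E'
from rig import manip, imaging
import cv2,numpy as np
a=imaging.get_image("scene")["img"][145:260,262:412]; b=imaging.get_image("side")["img"][145:270,250:410]
a=cv2.resize(a,None,fx=2.6,fy=2.6,interpolation=2);b=cv2.resize(b,(390,int(125*390/160)),interpolation=2)
w=cv2.resize(imaging.get_image("wrist")["img"],(464,290))
o=np.zeros((600,790,3),np.uint8);o[:299,:390]=a;o[:b.shape[0],400:790]=b; o[305:595,:464]=w;cv2.imwrite("pics/e.png",o[:,:,::-1])
E
```

```text
stand xyz mm -182.6 1.1 39.8 yaw of tool y 0.189 F stand [-0.5 -0.8  0.3] w 0.0853 t 3.6667
stand xyz mm -164.7 1.8 39.2 yaw of tool y 0.189 F stand [-5.4 -0.5  5.2] w 0.0852 t 4.0833
stand xyz mm -144.7 1.8 39.2 yaw of tool y 0.189 F stand [-4.7  0.3  4.2] w 0.0855 t 4.5
stand xyz mm -133.9 1.2 39.1 yaw of tool y 0.189 F stand [ 0.1 -0.2 -0.4] w 0.0852 t 4.9167
```

View pics/e.png

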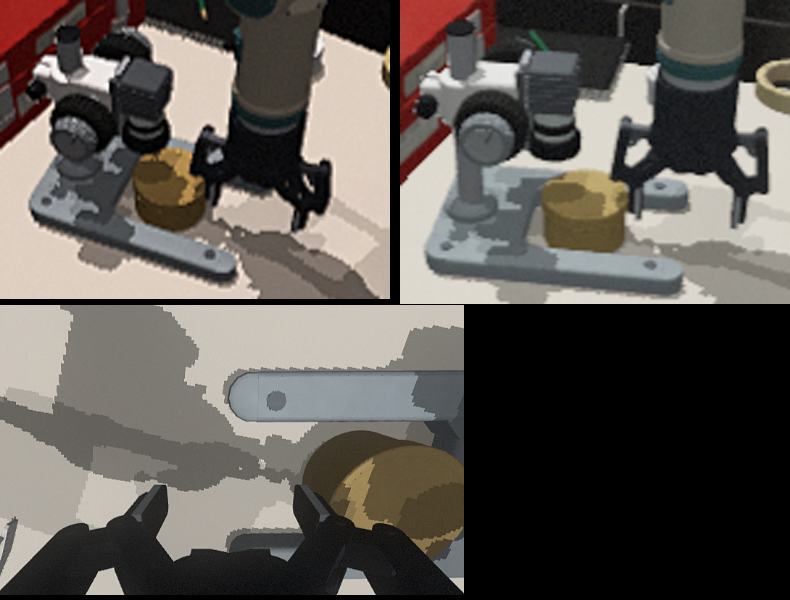

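```bash
python3 - <<'E'
from h import *
v=[.630,-.026,.189]
def back(n,p,z):
    T=C[n]["T"]; d=T[:3,:3]@np.linalg.inv(C[n]["K"])@[*p,1]; t=(z-T[2,3])/d[2]; P=T[:3,3]+t*d; e=P[:2]-v[:2]; c,s=np.cos(v[2]),np.sin(v[2]); return (np.array([c*e[0]+s*e[1],-s*e[0]+c*e[1]])*1e3).round(1)
print(back("side",(250+186.5/2.4375-.5,145+188.5/2.4375-.5),.052),back("scene",(262+169.5/2.6-.5,145+173.5/2.6-.5),.052), back("scene",(343.8,217.3),.052))
E
python3 steer.py '0 .003 0 0;0 .003 0 0;0 .003 0 0;0 .002 0 0;0 .001 0 0' >/dev/null;python3 to.py
```

```text
[-35.4  -7.6] [-32.6   0.2] [-85.5   2.8]
stand xyz mm -121.8 1.2 39.2 yaw of tool y 0.189 F stand [-3.  -0.9  0.1] w 0.0857 t 5.4833
```

```bash
for i in 1; do python3 steer.py '0 .001 0 0;0 0 0 0'|grep force:;python3 steer.py '0 .001 0 0;0 0 0 0'|grep force: ;python3 steer.py '0 .001 0 0;0 0 0 0'|grep force:; done; python3 to.py
```

```text
contact_force: [-1.7, 0.4, 0.8]
gripper_force: 1.0
contact_force: [-2.8, -0.6, 1.2]
gripper_force: 1.1
contact_force: [-1.7, -0.6, 0.3]
gripper_force: 1.0
stand xyz mm -119.3 1.3 39.3 yaw of tool y 0.189 F stand [-1.8 -0.2  0.3] w 0.0853 t 5.9833
```

```bash
python3 steer.py '0 .001 0 0;0 0 0 0'|grep t_force:;python3 steer.py '0 .001 0 0;0 0 0 0'|grep t_force: ;python3 steer.py '0 .001 0 0;0 0 0 0'|grep t_force:; python3 steer.py '0 .001 0 0;0 0 0 0'|grep t_force:; python3 to.py
```

```text
contact_force: [-2.7, 0.3, 1.1]
contact_force: [-5.2, -2.3, 3.8]
contact_force: [-7.1, -3.4, 5.9]
contact_force: [-9.5, -4.2, 8.2]
stand xyz mm -118.4 1.4 39.5 yaw of tool y 0.19 F stand [-10.2  -2.4   8.2] w 0.0852 t 6.65
```

```bash
python3 steer.py '0 -.005 0 0;0 -.01 0 0;0 -.02 0 0;0 -.015 0 0;0 0 0 0' >/dev/null;python3 steer.py '0 0 -.04 0;0 0 -.04 0;0 0 -.04 0;0 0 -.04 0;0 0 -.04 0' 0 20 >/dev/null;python3 steer.py '0 0 -.02 0;0 0 0 0;0 0 0 0'; python3 to.py 54 48 260
python3 - <<'E'
from rig import manip, imaging
import cv2,numpy as np
s=manip.get_state();d=imaging.get_image("wrist");np.savez("w1.npz",K=d["camera_matrix"],H=d["hand_eye"],p=s["position"],q=s["ee_rot"])
a=imaging.get_image("scene")["img"][145:260,262:382]; b=imaging.get_image("side")["img"][145:270,250:380]
a=cv2.resize(a,(390,374),interpolation=2);b=cv2.resize(b,(390,375),interpolation=2)
w=d["img"][60:260,300:640]
o=np.zeros((600,790,3),np.uint8);o[:374,:390]=a;o[:375,400:790]=b; o[380:580,:340]=w;cv2.imwrite("pics/f.png",o[:,:,::-1])
E
```

```text
clock: 7.73
position: [0.4688, -0.056, 0.2608]
ee_rot: [0.002, 0.637, 0.771, 0.001]
contact_force: [-0.1, 0.3, -0.5]
width: -0.0001
gripper_force: 0.0
stand xyz mm -164.0 0.9 260.8 yaw of tool y 0.189 F stand [-0.   0.3 -0.5] w -0.0001 t 7.7333
tool delta mm [ 47.1 218.    1.8]
```

View pics/f.png

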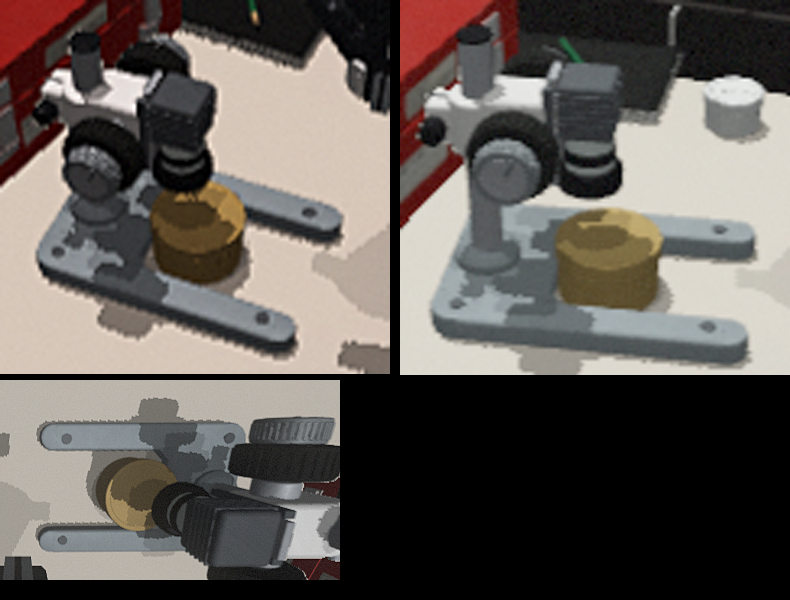

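```bash
python3 - <<'E'
from h import *
from scipy.spatial.transform import Rotation as R
w=np.load("w1.npz"); q=w["q"]; Tt=np.eye(4); Tt[:3,:3]=R.from_quat([*q[1:],q[0]]).as_matrix(); Tt[:3,3]=w["p"]
C["w"]={"T":Tt@w["H"],"K":w["K"]}
v=[.630,-.026,.189]
def back(n,p,z):
    T=C[n]["T"]; d=T[:3,:3]@np.linalg.inv(C[n]["K"])@[*p,1]; t=(z-T[2,3])/d[2]; P=T[:3,3]+t*d; e=P[:2]-v[:2]; c,s=np.cos(v[2]),np.sin(v[2]); return (np.array([c*e[0]+s*e[1],-s*e[0]+c*e[1]])*1e3).round(1)
print("tin side",back("side",(250+210/3-.5,145+239/3-.5),.052),"wrist",back("w",(443.5,176),.052))
print("legs outer",back("w",(380,60+42),.022),back("w",(380,60+172),.022),"tips",back("w",(342,115),.022),back("w",(340,220),.022))
print("knob rim left: inner/outer rows",back("w",(590,60+98),.178),back("w",(590,60+66),.178))
E
```

```text
tin side [-21.5   4.1] wrist [-18.9   1.6]
legs outer [-90.3  82.9] [-80.4 -80.3] tips [-134.1   68.3] [-133.6  -63.3]
knob rim left: inner/outer rows [25.8 41.6] [20.1 63.2]
```

Tin sits home at about (-20, 2). Now to the left coarse knob.

```bash
python3 steer.py '.007 .031 0 0;.007 .031 0 0;.007 .031 0 0;.007 .031 0 0;.007 .031 0 0' >/dev/null;python3 steer.py '.007 .031 0 0;.006 .031 0 0;0 0 .02 0;0 0 .02 0;0 0 0 0';python3 to.py 54 49 206
```

```text
clock: 8.72
position: [0.6687, 0.0326, 0.2121]
ee_rot: [-0.005, 0.637, 0.771, -0.004]
contact_force: [-1.5, 0.1, -1.0]
width: -0.0002
gripper_force: 0.0
stand xyz mm 49.0 50.3 212.1 yaw of tool y 0.19 F stand [-1.4  0.4 -1. ] w -0.0002 t 8.7167
tool delta mm [-1.3  5.   6. ]
```

```bash
python3 steer.py '-.001 .005 0 0;0 0 0 0' |grep pos;python3 steer.py '0 0 .004 0;0 0 .003 0;0 0 0 0'|grep t_f; python3 to.py;python3 steer.py '0 0 .002 0;0 0 0 0'|grep t_f; python3 to.py 54 49 200;
```

```text
position: [0.6774, 0.0319, 0.219]
contact_force: [-0.5, 0.0, 0.1]
stand xyz mm 56.2 48.2 212.5 yaw of tool y 0.189 F stand [-0.4  0.1  0.1] w 0.0005 t 9.1333
contact_force: [0.1, 0.6, -0.5]
stand xyz mm 56.3 48.2 210.4 yaw of tool y 0.189 F stand [ 0.3  0.6 -0.5] w -0.0002 t 9.3
tool delta mm [ 0.8 -2.3 10.4]
```

```bash
python3 steer.py '0 -.002 .003 0;0 0 0 0'|grep t_f; python3 steer.py '0 0 .002 0;0 0 0 0'|grep t_f; python3 steer.py '0 0 .001 0;0 0 0 0'|grep t_f;  python3 to.py
```

```text
contact_force: [-0.4, -0.3, -0.1]
contact_force: [-0.4, -0.6, -0.3]
contact_force: [0.7, 0.3, -0.9]
stand xyz mm 54.5 48.3 204.1 yaw of tool y 0.189 F stand [ 0.7  0.1 -0.9] w -0.0 t 9.8
```

```bash
python3 steer.py '0 0 .001 0;0 0 0 0'|grep t_f; python3 to.py
```

```text
contact_force: [0.1, -0.7, -0.2]
stand xyz mm 54.6 48.3 203.5 yaw of tool y 0.189 F stand [-0.  -0.8 -0.2] w 0.0 t 9.9667
```

```bash
python3 steer.py '0 0 .001 0;0 0 0 0'|grep t_f; python3 steer.py '0 0 .001 0;0 0 0 0'|grep t_f;python3 steer.py '0 0 .001 0;0 0 0 0'|grep t_f;python3 to.py
```

```text
contact_force: [-1.5, -1.0, 3.5]
contact_force: [-2.3, -0.3, 8.0]
contact_force: [-2.3, 1.5, 9.6]
stand xyz mm 55.1 48.2 203.0 yaw of tool y 0.189 F stand [-2.   1.9  9.6] w -0.0002 t 10.4667
```

```bash
python3 steer.py '0 0 .001 0;0 0 0 0'|grep t_f; python3 steer.py '0 -.002 0 0;0 -.003 0 0;0 -.003 0 0'|grep t_f; python3 to.py; python3 steer.py '0 -.003 0 0;0 -.003 0 0;0 -.003 0 0'|grep t_f; python3 to.py; python3 steer.py '0 -.003 0 0;0 -.003 0 0;0 0 0 0'|grep t_f; python3 to.py
```

```text
contact_force: [-0.6, 1.0, 12.0]
contact_force: [4.4, 1.8, 12.7]
stand xyz mm 51.2 48.2 203.6 yaw of tool y 0.189 F stand [ 4.6  0.9 12.7] w 0.0002 t 10.8833
contact_force: [1.9, 1.4, 12.8]
stand xyz mm 41.4 48.2 203.9 yaw of tool y 0.189 F stand [ 2.2  1.  12.8] w 0.0 t 11.1333
contact_force: [-0.3, 1.7, 13.2]
stand xyz mm 34.4 48.1 203.7 yaw of tool y 0.189 F stand [ 0.1  1.8 13.2] w 0.0 t 11.3833
```

```bash
cat > meas.py <<'E'
import cv2
from h import *
from rig import manip, imaging
import sys
v=[.630,-.026,.189]
# camera+lens box in the first pictures; displacement -> drop in mm along vertical
for n,(x0,x1,y0,y1) in {"scene":(309,329,166,205),"side":(302,326,164,212)}.items():
    a=cv2.imread(f"pics/{n}0.png",0).astype(np.float32); d=imaging.get_image(n)["img"]; b=cv2.cvtColor(d,cv2.COLOR_RGB2GRAY).astype(np.float32)
    cv2.imwrite(f"pics/{n}_{sys.argv[1]}.png",d[:,:,::-1])
    P=S(v,(-6,0,140)); g=(proj(n,P-np.array([0,0,.01]))-proj(n,P))/10  # px per mm down
    best=[]
    for drop in np.arange(-5,50,.25):
        M=np.float32([[1,0,-drop*g[0]],[0,1,-drop*g[1]]])
        m=cv2.warpAffine(b,np.float32([[1,0,-drop*g[0]],[0,1,-drop*g[1]]]),(640,400),flags=cv2.INTER_CUBIC)
        best.append((cv2.matchTemplate(m[y0:y1,x0:x1],a[y0:y1,x0:x1],cv2.TM_CCOEFF_NORMED)[0,0],drop))
    print(n,g.round(3),"drop mm, ncc",max(best)[1],round(float(max(best)[0]),3))
E
python3 steer.py '0 0 -.008 0;0 0 -.004 0;0 .011 0 0;0 .011 0 0'|grep pos;python3 meas.py a; python3 to.py 55 48 204
```

```text
position: [0.6732, 0.0314, 0.2115]
scene [0.001 0.258] drop mm, ncc 7.75 0.981
side [0.003 0.38 ] drop mm, ncc 7.5 0.962
stand xyz mm 54.5 48.2 210.5 yaw of tool y 0.189 F stand [-0.4  0.2  0. ] w 0.0003 t 11.8167
tool delta mm [-0.2  0.5  6.5]
```

```bash
python3 steer.py '0 .001 .005 0;0 .001 .004 0;0 0 .002 0;0 0 .001 0;0 0 0 0'|grep t_f; python3 steer.py '0 -.002 0 0;0 -.003 0 0;0 -.003 0 0;0 -.003 0 0;0 -.003 0 0'|grep t_f; python3 steer.py '0 -.003 0 0;0 -.003 0 0;0 -.003 0 0;0 -.001 0 0;0 0 0 0'|grep t_f; python3 to.py;python3 steer.py '0 0 -.008 0;0 0 -.004 0;0 .012 0 0;0 .012 0 0'|grep pos;python3 meas.py b; python3 to.py 55 48 204
```

```text
contact_force: [-0.2, 1.6, 11.8]
contact_force: [3.0, 2.1, 14.8]
contact_force: [0.2, 1.1, 15.2]
stand xyz mm 33.6 48.2 203.5 yaw of tool y 0.189 F stand [ 0.5  1.1 15.2] w 0.0004 t 13.0667
position: [0.6746, 0.0317, 0.2112]
scene [0.001 0.258] drop mm, ncc 15.5 0.969
side [0.003 0.38 ] drop mm, ncc 15.5 0.898
stand xyz mm 56.1 48.2 210.2 yaw of tool y 0.189 F stand [-1.2  0.5 -1.1] w 0.0001 t 13.5
tool delta mm [-0.2 -1.1  6.2]
```

```bash
python3 steer.py '0 0 .005 0;0 0 .004 0;0 0 .002 0;0 0 .001 0;0 0 0 0'|grep t_f; python3 steer.py '0 -.002 0 0;0 -.003 0 0;0 -.003 0 0;0 -.003 0 0;0 -.003 0 0'|grep t_f; python3 steer.py '0 -.003 0 0;0 -.003 0 0;0 -.003 0 0;0 -.001 0 0;0 0 0 0'|grep t_f; python3 to.py;python3 steer.py '0 0 -.008 0;0 0 -.004 0;0 .012 0 0;0 .012 0 0'|grep pos;python3 meas.py c; python3 to.py 55 48 204
python3 - <<'E'
import cv2,numpy as np
a=cv2.imread("pics/side0.png")[160:275,280:370];b=cv2.imread("pics/side_c.png")[160:275,280:370]
f=4.4; r=lambda i:cv2.resize(i,None,fx=f,fy=f,interpolation=2)
cv2.imwrite("pics/g.png",np.hstack([r(a),r(b)])); 
E
```

```text
contact_force: [-0.2, 0.5, 12.0]
contact_force: [3.0, 2.1, 14.4]
contact_force: [0.5, 1.0, 14.2]
stand xyz mm 33.2 48.2 203.5 yaw of tool y 0.189 F stand [ 0.6  0.9 14.2] w 0.0002 t 14.75
position: [0.6744, 0.0317, 0.2112]
scene [0.001 0.258] drop mm, ncc 23.75 0.937
side [0.003 0.38 ] drop mm, ncc 23.25 0.821
stand xyz mm 55.9 48.2 210.2 yaw of tool y 0.189 F stand [-0.2  0.1 -0.6] w -0.0001 t 15.1833
tool delta mm [-0.2 -0.9  6.2]
```

View pics/g.png

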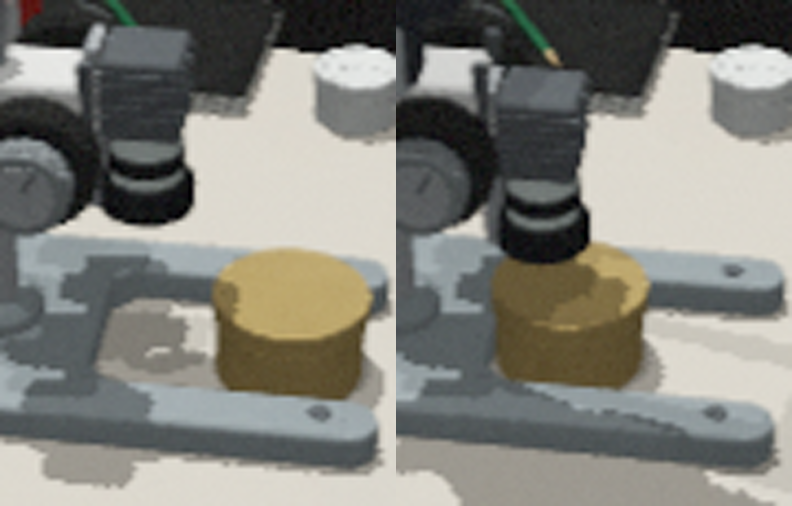

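```bash
python3 - <<'E'
import cv2
from h import *
from scipy.ndimage import map_coordinates
v=[.630,-.026,.189]
t=np.radians(np.arange(0,360,2))
def circ(n,x,y,z,r): return np.array([proj(n,S(v,(x+r*np.cos(a),y+r*np.sin(a),z))) for a in t])
def low(pts,c): # lower envelope row at column c
    k=pts[pts[:,1]>pts[:,1].mean()]; k=k[np.argsort(k[:,0])]; return np.interp(c,k[:,0],k[:,1])
for n in("scene","side"):
  for tag in("0","_c"):
    im=cv2.cvtColor(cv2.imread(f"pics/{n}{tag}.png"),cv2.COLOR_BGR2GRAY).astype(float)
    h=102.7 if tag=="0" else 79.2
    m=circ(n,-6,0,h,26); cx=m[:,0].mean(); e=[]
    for c in np.arange(cx-5,cx+5.1,1):
        r0=low(m,c); rr=np.arange(r0-6,r0+6,.1); p=map_coordinates(im,[rr,np.full(rr.size,c)],order=1)
        k=np.argmax(np.gradient(p)); lo=p[max(0,k-25):k+1].min(); hi=p[k:k+25].max()
        j=np.where((p[:-1]<(lo+hi)/2)&(p[1:]>=(lo+hi)/2))[0]; j=j[np.argmin(abs(j-k))]; e.append(rr[j]-r0)
    g=(proj(n,S(v,(-6,0,h-5)))-proj(n,S(v,(-6,0,h+5))))[1]/10
    print(n,tag,"lens z by lower edge",h-np.median(e)/g,np.round(e,1))
  # tin lid, picture c: lower front of lid edge vs y; and width extremes -> fit
  im=cv2.cvtColor(cv2.imread(f"pics/{n}_c.png"),cv2.COLOR_BGR2HSV); 
  mk=((im[...,0]>12)&(im[...,0]<30)&(im[...,1]>90)).astype(np.uint8)
  m=circ(n,-20.5,0,52,42); row=m[:,1].mean(); cols=np.where(mk[int(row)+3,280:380])[0]+280
  mm=np.concatenate([circ(n,-20.5,0,52,42),circ(n,-20.5,0,0,40.5)]); rows=np.where(mk[:,int(m[:,0].mean())+4])[0]
  print(n,"tin cols",cols.min(),cols.max(),"model",m[:,0].min().round(1),m[:,0].max().round(1),"bottom row",rows.max(),"model",mm[:,1].max().round(1))
E
```

```text
scene 0 lens z by lower edge 84.80840460880555 [0.6 0.4 5.1 4.8 4.5 4.4 4.  3.8 4.  4.6 5.1]
scene _c lens z by lower edge 77.9379067270985 [ 0.3  0.5  0.6  0.4  0.5  0.5  0.3  0.2  0.2 -0.   0.3]
scene tin cols 309 336 model 308.1 337.4 bottom row 231 model 232.3
side 0 lens z by lower edge 102.42701696644129 [ 0.2  0.1 -0.  -0.   0.1 -0.   0.1  0.1  0.1  0.1 -0.1]
side _c lens z by lower edge 78.6392603698772 [ 0.4  0.3  0.2  0.1  0.2  0.2  0.1  0.2  0.2  0.1 -0. ]
side tin cols 302 336 model 301.6 337.1 bottom row 247 model 251.2
```

```bash
python3 steer.py '0 0 .005 0;0 0 .004 0;0 0 .002 0;0 0 .001 0;0 0 0 0'|grep t_f; python3 steer.py '0 -.002 0 0;0 -.003 0 0;0 -.003 0 0;0 -.003 0 0;0 -.003 0 0'|grep t_f; python3 steer.py '0 -.003 0 0;0 -.003 0 0;0 -.003 0 0;0 -.001 0 0;0 0 0 0'|grep t_f; python3 to.py;python3 steer.py '0 0 -.008 0;0 0 -.004 0;0 .009 0 0;0 .008 0 0'|grep pos;python3 meas.py d; python3 to.py 55 48 204
```

```text
contact_force: [0.1, 0.6, 13.3]
contact_force: [3.0, 1.7, 14.4]
contact_force: [0.4, 1.1, 14.9]
stand xyz mm 33.1 48.2 203.5 yaw of tool y 0.189 F stand [ 0.6  1.  14.9] w -0.0001 t 16.4333
position: [0.6686, 0.0305, 0.2109]
scene [0.001 0.258] drop mm, ncc 31.75 0.898
side [0.003 0.38 ] drop mm, ncc 31.25 0.757
stand xyz mm 49.7 48.2 210.0 yaw of tool y 0.189 F stand [-0.6  0.2 -0.6] w -0.0002 t 16.8667
tool delta mm [-0.2  5.3  6. ]
```

```bash
python3 steer.py '0 0 .005 0;0 0 .004 0;0 0 .002 0;0 0 .001 0;0 0 0 0'|grep t_f; python3 steer.py '0 -.002 0 0;0 -.003 0 0;0 -.003 0 0;0 -.003 0 0;0 -.002 0 0'|grep t_f; python3 steer.py '0 0 0 0;0 0 0 0'; python3 to.py;python3 steer.py '0 0 -.01 0;0 0 -.02 0;0 0 -.03 0;0 0 -.04 0;0 0 0 0'|grep pos;python3 steer.py '.03 0 0 0;.03 0 0 0;.03 0 0 0;.03 0 0 0;0 0 0 0'|grep pos;python3 meas.py e
python3 - <<'E'
import cv2,numpy as np
f=5; r=lambda i:cv2.resize(i,None,fx=f,fy=f,interpolation=2)
a=cv2.imread("pics/side_e.png")[160:270,260:340];b=cv2.imread("pics/scene_e.png")[140:250,270:350]
cv2.imwrite("pics/i.png",np.hstack([r(a),r(b)]))
E
```

```text
contact_force: [-2.6, 0.2, 17.6]
contact_force: [1.8, 2.0, 15.5]
clock: 17.87
position: [0.6588, 0.0286, 0.2038]
ee_rot: [0.004, 0.637, 0.771, 0.004]
contact_force: [1.4, 0.9, 16.3]
width: -0.0
gripper_force: 8.1
stand xyz mm 38.6 48.2 203.8 yaw of tool y 0.189 F stand [ 1.5  0.6 16.3] w -0.0 t 17.8667
position: [0.6584, 0.0279, 0.3068]
position: [0.6313, 0.1512, 0.2984]
scene [0.001 0.258] drop mm, ncc 35.75 0.881
side [0.003 0.38 ] drop mm, ncc 35.0 0.743
```

View pics/i.png

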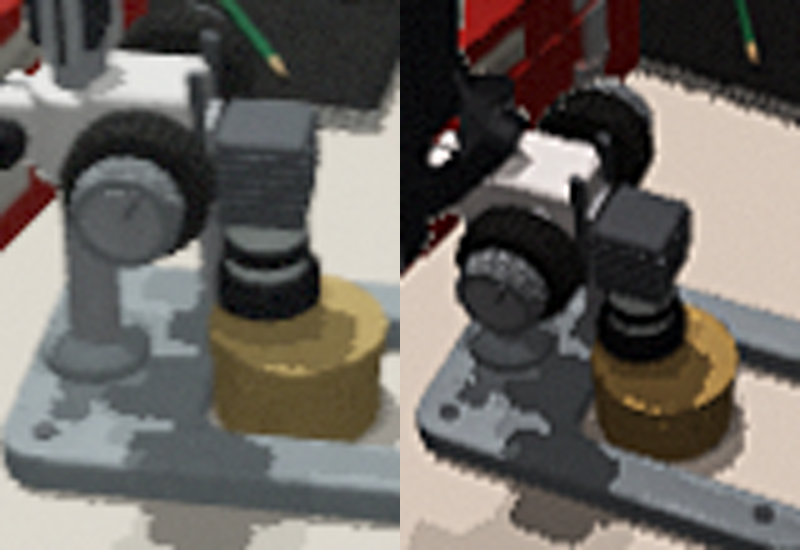

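```bash
python3 - <<'E'
from h import *
v=[.630,-.026,.189]
t=np.radians(np.arange(0,360,2))
def low(n,x,y,z,r): return max(proj(n,S(v,(x+r*np.cos(a),y+r*np.sin(a),z)))[1] for a in t)
def ext(n,x,y,z,r):
    p=np.array([proj(n,S(v,(x+r*np.cos(a),y+r*np.sin(a),z))) for a in t]); return p.min(0).round(1),p.max(0).round(1)
for n,o,l,lid in(("side",160,318,377),("scene",140,363,416)):
    f=lambda r:o+(r+.5)/5-.5
    print(n,"lens row",f(l),"model h=67",low(n,-6,0,67,26),"h=64",low(n,-6,0,64,26),"lid row",f(lid),"model y=0,2,4",[low(n,-20.5,y,52,42).round(2) for y in(0,2,4)],ext(n,-20.5,2,52,42))
    print(" lid cols obs", [(260+(210.5)/5-.5,260+390.5/5-.5),(270+192/5.,270+338/5.)][n=="scene"])
E
python3 - <<'E'
import cv2
for n,c in(("side_e",(318,320)),("scene_e",(324,326))):
    im=cv2.imread(f"pics/{n}.png"); print(n,[(r,*im[r,c[0]]) for r in range(208,246)])
E
```

```text
side lens row 223.2 model h=67 223.7672059167238 h=64 224.83440189241261 lid row 235.0 model y=0,2,4 [np.float64(233.76), np.float64(234.28), np.float64(234.81)] (array([301.4, 213.7]), array([337. , 234.3]))
 lid cols obs (301.6, 337.6)
scene lens row 212.2 model h=67 211.98140124204718 h=64 212.67753499789725 lid row 222.8 model y=0,2,4 [np.float64(221.34), np.float64(221.85), np.float64(222.37)] (array([307.9, 199.6]), array([337.2, 221.9]))
 lid cols obs (308.4, 337.6)
side_e [(208, np.uint8(114), np.uint8(117), np.uint8(109)), (209, np.uint8(67), np.uint8(68), np.uint8(62)), (210, np.uint8(31), np.uint8(25), np.uint8(24)), (211, np.uint8(19), np.uint8(20), np.uint8(15)), (212, np.uint8(11), np.uint8(16), np.uint8(6)), (213, np.uint8(88), np.uint8(91), np.uint8(84)), (214, np.uint8(110), np.uint8(110), np.uint8(103)), (215, np.uint8(80), np.uint8(81), np.uint8(78)), (216, np.uint8(34), np.uint8(36), np.uint8(32)), (217, np.uint8(18), np.uint8(20), np.uint8(17)), (218, np.uint8(25), np.uint8(23), np.uint8(22)), (219, np.uint8(22), np.uint8(20), np.uint8(24)), (220, np.uint8(24), n
[... 2464 characters left out ...]
(63), np.uint8(73), np.uint8(84)), (233, np.uint8(124), np.uint8(124), np.uint8(127)), (234, np.uint8(132), np.uint8(126), np.uint8(119)), (235, np.uint8(124), np.uint8(121), np.uint8(114)), (236, np.uint8(123), np.uint8(121), np.uint8(116)), (237, np.uint8(128), np.uint8(124), np.uint8(121)), (238, np.uint8(125), np.uint8(121), np.uint8(117)), (239, np.uint8(127), np.uint8(125), np.uint8(120)), (240, np.uint8(141), np.uint8(137), np.uint8(133)), (241, np.uint8(154), np.uint8(151), np.uint8(145)), (242, np.uint8(104), np.uint8(100), np.uint8(98)), (243, np.uint8(45), np.uint8(45), np.uint8(42)), (244, np.uint8(44), np.uint8(40), np.uint8(38)), (245, np.uint8(43), np.uint8(41), np.uint8(41))]
```

```bash
python3 steer.py '0 0 0 0;0 0 0 0;0 0 0 0'|grep -E "t_f|pos"; python3 -c "
from rig import manip, imaging; print(manip.sign_off())"
```

```text
position: [0.6335, 0.1447, 0.299]
contact_force: [0.4, 0.5, 0.0]
the job is handed in; nothing more can be done
None
```

The job is handed in, at about 18.5 s on the robot's clock: the round tin rests against the notch end, about 2–4 mm off centre, and the lens ring is an estimated 15–16 mm (±1–2 mm) above its lid; only the coarse knob was turned, the fine knob's mark looks unmoved, and the other containers were left alone.

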